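# Hold the spinning bolt head behind the bracket in the pull-out tray

## Robot

A 7-joint arm with a two-finger parallel gripper is mounted at the origin on the work surface. World frame = base frame: x ahead of the robot, y to its left, z up, the work surface at z = 0. Lengths are in mm, angles in rad, forces in N, time in s.
With the tool pointing down it reaches from about 400 to 875 mm from the base axis. Payload 4.4 kg.
Tool frame: the origin (TCP) lies midway between the tips of the shut fingers; the grasp point (between the pads) lies 19 mm behind it (ctrl.pinch_z is the distance from the TCP to the grasp point, in mm); z points along the fingers, y is the line along which they close (so a half turn about z gives the same grasp; the last joint's range is limited). The gripper opens to 85 mm and grips with 20 to 120 N. Pads are 22 mm wide; open, the fingers measure 114 mm over their backs; the gripper's body (76 mm by 85 mm) begins 54 mm behind the grasp point. The pads swing forward as they close: fully open they stand 13 mm farther back than shut.
Start: joints at [1.272, 0.628, 0.038, 1.517, -0.027, 0.996, -0.02], TCP at [149.984, -632.473, 231.313] pointing down, gripper open.
Joint ranges: [-3.06, 3.06], [-0.37, 2.12], [-1.25, 1.32], [0.18, 2.47], [-1.1, 4.24], [0.23, 1.98], [-2.94, 2.94]. Speed limits (rad/s): [2.57, 2.57, 3.14, 3.14, 3.14, 3.14, 3.14].

## Interface

Orientations are given as [roll, pitch, yaw] about the fixed x, y, z axes, in that order (R = Rz(yaw) Ry(pitch) Rx(roll)).
In Python, from cell import read_state, cams, order, ctrl gives the robot as it stands.
- The arm moves only by the tool move_arm, never from a script. Its argument "targets" is text: rows parted by semicolons, each of 7 numbers parted by spaces: the gripper's target within -1 to 1 (fully open at 1, half-way at 0, shut at -1), then the shift along the tool's x, y, z in cm, then the turn, a rotation vector about the tool's x, y, z in degrees. A call has 1 to 5 rows; each row shifts and turns the commanded pose from where the row before left it, along the tool's axes as they then stand; what a row does not reach is not made up. A row lasts 1/12 s, in which the tool goes at most 41.7 mm and 7.16 degrees, less where a joint would pass 70% of its speed; a pose out of reach is approached as far as the arm can. A call with a gripper value outside its range is refused whole. The fingers move at their own pace and stop on an object; the grip force is fixed at half the most. Time passes only in rows, so rows that do not move let the fingers close. It gives the time, the measured TCP pose, the force, the opening and the grip force at its end, in the units of the state.
- read_state(): the state, without advancing time (a new reading comes with each control period).
- cams.get_image(name): name is "side" or "top"; returns a dict with "color" (384x512x3 uint8, red, green, blue), "fovy" (degrees; the focal length in pixels is half the picture's height over the tangent of half this angle, whatever the lens; pixels are square), "cx", "cy" (the principal point, pixels), "k1" (the pictures are not rectified: a ray, as slopes to the right and down, at radius r is drawn at 1 + k1 r^2 times it, then the intrinsics apply), "rvec" (rotation vector, rad) and "tvec" (3), from world to camera coordinates, as OpenCV has them. Camera axes: x right, y down, z forward; pixel columns grow to the right and rows downward; lengths in mm; the calibration is good to about 2 mm. A picture is of the moment at which its call begins. There is no depth.
- order.finish_job(): hands the job in; it is judged then, once.
The state is a dict: "clock": time; "qpos": joint angles; "qd": joint speeds; "tau": joint torques, N m; "eef_pos": TCP position; "tool_rot": TCP orientation; "force": force on the tool from outside, world axes, zero at the start; "torque": the same for the moment, N m; "width": finger opening in mm; "gripper_force": force on a finger pad.
Only numpy, scipy, OpenCV 4.12 (cv2) and the standard library are available. Lean on these libraries where they do the work, as an engineer would, in place of code of your own. Each camera call takes 0.05 s, during which the arm holds its last target. There are 200 camera calls.

## Task

The nut runner in the bench unit's pull-out tray is slowly turning its nut, but the hex bolt on the other side of the steel bracket is going round with it. Pull the tray out to its stop, reach down into the narrow gap between bracket and timber, take the bolt head centrally between both fingers and hold it from turning. Finish while still gripping the head firmly, with the bolt stopped and the tray all the way out; leave the tools and things lying about as they are.

Things in the scene. Friction and masses are not known exactly. Their poses are not given: they have to be found in the camera images.
- cabinet: low wooden bench unit with a grey top, 300 deep x 270 wide x 150 mm high, fixed on the bench. Origin: middle of the lower edge of its open front; its x axis points into the unit, away from the robot (the tray pulls out along its -x), y to the left along the front, z up. Its pose, with its yaw, differs each time.
- tray (a joint): how far the pull-out tray is out of the unit, m: 0 shut, 0.16 at its stop; it starts up to 0.03 out. It slides with about 2.5 N of friction and stays where it is left. The tray's wooden front panel is 15 mm thick and its top edge is 17 mm below the top of the unit (133 mm above the bench). Tray floor 61 mm above the bench.
- tray_handle (a point): middle of the tray's steel bar handle: a round bar 12 mm thick and 120 mm long along the unit's y axis, 125 mm above the bench (25 mm below the unit's top), 50 mm (bar centre) in front of the tray's front panel, so 44 mm free behind the bar; standoffs 52 mm either side of the middle. Axes as the unit's. Moves with the tray.
- bolt_head (a point): centre of the steel hex bolt head: 30 mm across flats, 34.6 across corners, 16 thick along its level axis, which is parallel to the unit's y, 111 mm above the bench. It sits on a washer 38 mm across, 4 thick, on the bracket's -y side, 85 mm behind the tray front's outer face (75 mm in front of the unit when the tray is at its stop). Moves with the tray; only its axes turn with the bolt.
- bracket_top (a point): middle of the top edge of the upright steel bracket's back face (the -y face, that the bolt head is on): straight above the axis, 20 mm higher, 12 mm to +y of the head's centre. Plate 6 mm thick, 60 mm along x. Beyond it (+y) lies the nut runner, 44 mm across, top 22 mm above the axis. Axes as the unit's.
- timber_edge (a point): point on the top edge of the timber batten's face that looks at the bolt head, beside the head: 40 mm to -y of the head's centre, 18 mm above the axis. The gap between bracket and timber is 52 mm wide, open above and at both ends, its floor 50 mm below the axis. Batten 130 mm along x, 40 mm along y. Axes as the unit's.
- bolt (a joint): angle of the bolt about its axis, rad, growing as it is driven. Left alone it turns steadily at about 0.3 rad/s; the driving torque is only about 0.1 N m, so a firm two-finger grip of 20 to 50 N across the head stops it whatever the angle of its flats.
- wrench: bystander: steel wrench, 180 mm long, lying on the bench to the right. Origin under its middle.
- mug: bystander: white mug, 76 mm across, 85 mm high, on the bench to the left. Origin under its middle.
- offcut: bystander: light timber offcut 120 x 45 x 45 mm, on the bench to the right. Origin under its middle.
- screwbox: bystander: cardboard screw box 100 x 70 x 50 mm, on the bench to the left. Origin under its middle.

How it is judged:
By the outcome, as a careful person would: the job done as asked, in the order asked, and still so for the second after the job is handed in, while the arm keeps its last pose, push and grip.
It also fails if it takes over 43 s, if anything falls off the work surface, if the arm or the gripper's body presses on something with over 40 N, if the wrist force passes 120 N, or if a joint passes its speed limit or range.

## Working session

There is one attempt and no reset: what is moved stays moved. The work goes in short steps, Python scripts to look and compute and a tool call to move; the robot and the scene stay as the last step left them, time stands still between calls to the robot, and variables do not carry over. Pictures are saved under pics/ and viewed, at most 10 in all, crops included, and the job is handed in when it is done.

Besides the shell and the picture viewer there is one more tool, called after "Emit:" by a JSON object that holds its "op" and its "data". move_arm: Moves the arm, as the interface text tells. Its arguments: {"type":"object","properties":{"targets":{"type":"string"}},"required":["targets"]}

```bash
ls; mkdir -p pics; python3 - <<'E'
from cell import read_state, cams, order, ctrl
import cv2
s=read_state();print(s, ctrl.pinch_z)
for n in("side","top"):
    d=cams.get_image(n);cv2.imwrite(f"pics/{n}0.png",d["color"][:,:,::-1]);print({k:v for k,v in d.items() if k!="color"})
E
```

```text
pics
{'clock': 0.0, 'qpos': array([ 1.27222683,  0.62936946,  0.03845753,  1.51837483, -0.0270016 ,
        0.99628443, -0.02000872]), 'qd': array([-0.0002987 , -0.00064832, -0.0004043 , -0.00053014, -0.00028858,
        0.00013702, -0.00083348]), 'tau': array([ 1.47858507e-03, -5.63416314e+01,  1.22635368e+00, -1.93453950e+01,
        1.08479586e-02,  1.04887705e-02,  1.03488051e-05]), 'eef_pos': array([ 149.81251793, -631.85602781,  230.37206781]), 'tool_rot': array([-3.13967539e+00,  3.44642757e-05,  2.32747188e-01]), 'force': array([-0.31792963, -0.08654239,  0.11899049]), 'torque': array([-0.01823263,  0.00374194,  0.03202205]), 'gripper_force': 0.0, 'width': 85.4867005035719} 18.700000000000003
{'fovy': 46.68620772946014, 'cx': 256.49460906033, 'cy': 188.41646698578907, 'k1': -0.00519026710055949, 'rvec': array([ 0.17369629, -2.87228851,  1.1587378 ]), 'tvec': array([ 573.9841404 ,  137.72246639, 1414.92663002])}
{'fovy': 53.06362308117137, 'cx': 256.57846235040535, 'cy': 199.09079614282282, 'k1': 0.013381773875209925, 'rvec': array([ 2.09506538, -2.13747079,  0.19136155]), 'tvec': array([  21.29156075,  616.13371962, 1299.96562071])}
```

View pics/side0.png

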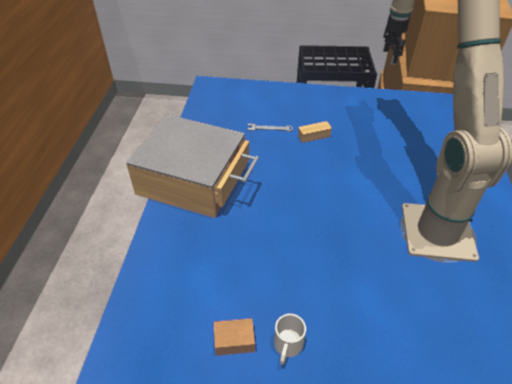

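View pics/top0.png

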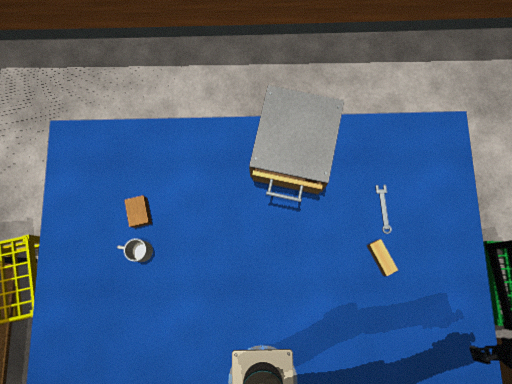

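Side view: unit at about (190,165), handle bar near (245,168). Top view: grey top with corners near (267,87), (344,100), (329,182) and (250,166); handle bar from (267,198) to (300,203).

```bash
cat > h.py <<'E'
import numpy as np, cv2
from cell import read_state, cams, order, ctrl
def ray(d,px):
    px=np.atleast_2d(np.float64(px)); H=d["color"].shape[0]
    f=H/2/np.tan(np.radians(d["fovy"])/2)
    K=np.array([[f,0,d["cx"]],[0,f,d["cy"]],[0,0,1]])
    u=cv2.undistortPoints(px[:,None],K,np.array([d["k1"],0,0,0.]))[:,0]
    R=cv2.Rodrigues(d["rvec"])[0]
    return -R.T@d["tvec"], np.c_[u,np.ones(len(u))]@R
def onz(d,px,z):
    c,r=ray(d,px); return c+r*((z-c[2])/r[:,2])[:,None]
def proj(d,P):
    H=d["color"].shape[0]; f=H/2/np.tan(np.radians(d["fovy"])/2)
    K=np.array([[f,0,d["cx"]],[0,f,d["cy"]],[0,0,1]])
    return cv2.projectPoints(np.float64(np.atleast_2d(P)),d["rvec"],d["tvec"],K,np.array([d["k1"],0,0,0.]))[0][:,0]
E
python3 - <<'E'
from h import *
def top_rect(n,roi):
    d=cams.get_image(n);c=d["color"];hsv=cv2.cvtColor(c,cv2.COLOR_RGB2HSV)
    m=np.zeros(c.shape[:2],np.uint8);x0,x1,y0,y1=roi
    m[y0:y1,x0:x1]=((hsv[...,1]<40)&(hsv[...,2]>90)&(hsv[...,2]<185))[y0:y1,x0:x1]
    m=cv2.morphologyEx(m,cv2.MORPH_OPEN,np.ones((5,5)))
    k=max(cv2.findContours(m,0,1)[0],key=cv2.contourArea)
    P=onz(d,k[:,0],150)[:,:2]
    r=cv2.minAreaRect(P.astype(np.float32));print(n,cv2.boundingRect(k),r);print(cv2.boxPoints(r).round(1))
    return d
d=top_rect("top",(235,360,80,200))
c=d["color"]
m=np.zeros(c.shape[:2],np.uint8);hsv=cv2.cvtColor(c,cv2.COLOR_RGB2HSV)
m[175:210,255:315]=((hsv[...,1]<70)&(hsv[...,2]>120))[175:210,255:315]
k=max(cv2.findContours(m,0,1)[0],key=cv2.contourArea);print(cv2.boundingRect(k))
P=onz(d,np.argwhere(m)[:,::-1],125);print(P[:,:2].round(0)[::3].tolist())
d2=top_rect("side",(120,250,110,190))
cv2.imwrite("pics/z.png",cv2.resize(np.hstack([c[80:210,235:355],d2["color"][110:240,130:270]]),None,fx=3,fy=3,interpolation=2)[:,:,::-1])
E
```

```text
top (235, 80, 125, 102) ((838.4429931640625, -135.5010528564453), (432.23382568359375, 362.15032958984375), 88.45609283447266)
[[ 651.6 -346.7]
 [1013.6 -356.4]
 [1025.3   75.7]
 [ 663.3   85.4]]
(266, 179, 37, 22)
[[684.0, -120.0], [684.0, -130.0], [684.0, -141.0], [684.0, -151.0], [683.0, -161.0], [683.0, -171.0], [683.0, -181.0], [680.0, -137.0], [680.0, -147.0], [680.0, -157.0], [680.0, -168.0], [680.0, -178.0], [679.0, -188.0], [676.0, -157.0], [676.0, -167.0], [676.0, -178.0], [676.0, -188.0], [673.0, -174.0], [672.0, -184.0], [669.0, -181.0], [669.0, -38.0], [665.0, -38.0], [662.0, -42.0], [655.0, -35.0], [651.0, -35.0], [649.0, -143.0], [648.0, -38.0], [644.0, -34.0], [642.0, -142.0], [641.0, -34.0], [639.0, -142.0], [637.0, -34.0], [635.0, -142.0], [634.0, -37.0], [631.0, -27.0], [628.0, -135.0], [627.0, -24.0], [627.0, -34.0], [627.0, -47.0], [625.0, -142.0], [624.0, -31.0], [624.0, -41.0], [623.0, -51.0], [621.0, -138.0], [620.0, -37.0], [620.0, -47.0], [620.0, -57.0], [620.0, -67.0], [618.0, -138.0], [616.0, -54.0], [616.0, -64.0], [616.0, -74.0], [616.0, -84.0], [615.0, -138.0], [613.0, -67.0], [612.0, -77.0], [612.0, -87.0], [612.0, -97.0], [611.0, -134.0], [609.0, -81.0], [609.0, -91.0], [609.0, -101.0], [608.0, -111.0], [608.0, -121.0], [608.0, -138.0], [605.0, -94.0], [605.0, -104.0], [605.0, -114.0], [605.0, -124.0], [604.0, -134.0], [602.0, -107.0], [601.0, -117.0], [601.0, -127.0], [601.0, -137.0], [598.0, -127.0], [597.0, -137.0]]
side (120, 110, 124, 77) ((901.3976440429688, -170.6053466796875), (315.15948486328125, 471.4184875488281), 76.15850830078125)
[[ 634.8 -267.2]
 [1092.6 -380. ]
 [1168.   -74. ]
 [ 710.2   38.8]]
```

View pics/z.png

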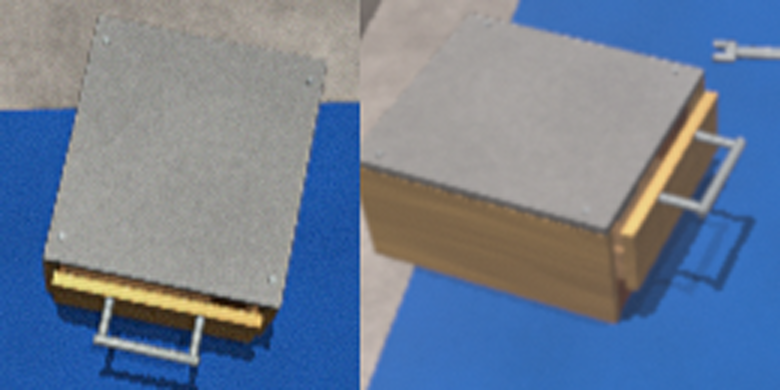

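The crops show the grey top's corners clearly (it merges with the concrete at the back), the slightly open tray panel, and the handle bar ends: top image about (267,193) to (300,200), side image (244,181) to (257,157).

```bash
python3 - <<'E'
from h import *
from scipy.optimize import least_squares
T=cams.get_image("top");S=cams.get_image("side")
# corners FL FR BR BL
tp=np.array([[45,260],[278,305],[325,63],[98,15]])/3+[235,80]
sp=np.array([[608-360,228],[705-360,70]])/3+[130,110]
print(onz(T,tp,150).round(1)); print(onz(S,sp,150).round(1))
loc=np.array([[0,135,150],[0,-135,150],[300,-135,150],[300,135,150.]])
def W(p,L):
    c,s=np.cos(p[2]),np.sin(p[2]);return np.c_[p[0]+c*L[:,0]-s*L[:,1],p[1]+s*L[:,0]+c*L[:,1],L[:,2]]
def res(p):
    w=W(p,loc);return np.r_[(proj(T,w)-tp).ravel(),(proj(S,w[:2])-sp).ravel()]
r=least_squares(res,[680,-95,-.2]);print(r.x,r.fun.round(1))
# handle: bar ends
hp=np.array([[97,339],[195,358]])/3+[235,80]
hs=np.array([[703-360,208],[742-360,142]])/3+[130,110]
for d,p in((T,hp),(S,hs)):
    P=onz(d,p,125);c,s=np.cos(r.x[2]),np.sin(r.x[2]);q=P[:,:2]-r.x[:2];print(P.round(1),np.c_[q@[c,s],q@[-s,c]].round(1),P.mean(0).round(1))
E
```

```text
[[ 709.9   28.1  150. ]
 [ 652.6 -228.4  150. ]
 [ 936.9 -297.4  150. ]
 [1003.3  -38.2  150. ]]
[[ 708.2   30.8  150. ]
 [ 645.6 -229.4  150. ]]
[ 6.78760820e+02 -9.96975982e+01 -2.31060827e-01] [-1.1  0.1  0.9  1.4  0.6 -0.8 -0.3  0.4 -0.5  0.2 -0.6 -0.4]
[[ 623.8  -28.3  125. ]
 [ 599.8 -137.2  125. ]] [[-69.8  57. ]
 [-68.3 -54.6]] [611.8 -82.7 125. ]
[[ 621.2  -34.   125. ]
 [ 592.8 -141.2  125. ]] [[-71.   50.8]
 [-74.2 -60.1]] [607.  -87.6 125. ]
```

Emit:
{"op": "move_arm", "data": {"targets": "-1 0 0 0 0 0 6.65; -1 0 0 0 0 0 6.65; -1 0 0 0 0 0 6.65; -1 0 0 0 0 0 6.65; -1 1.7 -3.2 0 0 0 0"}}

```text
clock: 0.72
eef_pos: [166.9, -610.0, 231.3]
tool_rot: [3.135, 0.004, -0.246]
force: [0.1, -0.9, 0.3]
width: 25.3
gripper_force: 0.0
```

Emit:
{"op": "move_arm", "data": {"targets": "-1 1.7 -3.2 0 0 0 0; -1 1.7 -3.2 0 0 0 0; -1 1.7 -3.2 0 0 0 0; -1 1.7 -3.2 0 0 0 0; -1 1.7 -3.2 0 0 0 0"}}

```text
clock: 1.13
eef_pos: [294.3, -467.6, 231.4]
tool_rot: [3.142, -0.0, -0.232]
force: [0.8, -0.4, 0.8]
width: -0.3
gripper_force: 0.0
```

Emit:
{"op": "move_arm", "data": {"targets": "-1 1.7 -3.2 0 0 0 0; -1 1.7 -3.2 0 0 0 0; -1 1.7 -3.2 0 0 0 0; -1 1.7 -3.2 0 0 0 0; -1 0 0 0 0 0 0"}}

```text
clock: 1.55
eef_pos: [395.3, -352.6, 231.2]
tool_rot: [-3.136, -0.003, -0.22]
force: [0.3, 0.9, -0.0]
width: -0.1
gripper_force: 0.0
```

Emit:
{"op": "move_arm", "data": {"targets": "-1 1.75 -3.1 0 0 0 0; -1 1.75 -3.1 0 0 0 0; -1 1.75 -3.1 0 0 0 0; -1 1.75 -3.1 0 0 0 0; -1 1.75 -3.1 0 0 0 0"}}

```text
clock: 1.97
eef_pos: [510.5, -228.0, 231.5]
tool_rot: [3.142, -0.0, -0.232]
force: [0.5, 0.5, -0.1]
width: 0.3
gripper_force: 0.0
```

Emit:
{"op": "move_arm", "data": {"targets": "-1 1.75 -3.1 0 0 0 0; -1 1.75 -3.1 0 0 0 0; -1 1.75 -3.1 0 0 0 0; -1 1.75 -3.1 0 0 0 0; -1 0 0 0 0 0 0"}}

```text
clock: 2.38
eef_pos: [611.4, -115.6, 230.9]
tool_rot: [-3.135, -0.003, -0.221]
force: [0.7, 1.5, 0.5]
width: -0.3
gripper_force: 0.0
```

```bash
cat >> h.py <<'E'
from scipy.spatial.transform import Rotation as Ro
def go(target,yaw):
    s=read_state();R=Ro.from_euler("xyz",s["tool_rot"]);G=Ro.from_euler("xyz",[np.pi,0,yaw])
    print("tcp",s["eef_pos"].round(1),"t",round(float(s["clock"]),2),"F",s["force"].round(1),"rot deg(tool)",np.degrees((R.inv()*G).as_rotvec()).round(1),"shift cm",(R.inv().apply(np.array(target)-s["eef_pos"])/10).round(2))
E
python3 -c "
from h import *
go([637.4,-90,230],-.231)"
```

```text
tcp [ 611.4 -115.6  230.9] t 2.38 F [0.7 1.5 0.5] rot deg(tool) [-0.4 -0.2  0.6] shift cm [ 1.97 -3.06  0.12]
```

Emit:
{"op": "move_arm", "data": {"targets": "-1 1.7 -2.9 0 0 0 0; -1 0 0 0 0 0 0; -1 0 0 0 0 0 0"}}

```text
clock: 2.63
eef_pos: [630.1, -98.3, 230.8]
tool_rot: [-3.141, 0.0, -0.228]
force: [-0.6, -0.3, -0.2]
width: 0.2
gripper_force: 0.0
```

```bash
python3 -c "
from h import *
go([637.4,-90,105],-.231)
d=cams.get_image('top');s=cams.get_image('side')
cv2.imwrite('pics/z2.png',cv2.resize(np.hstack([d['color'][90:230,225:365],s['color'][80:220,150:290]]),None,fx=2.8,fy=2.8,interpolation=2)[:,:,::-1])"
```

```text
tcp [630.1 -98.3 230.8] t 2.63 F [-0.6 -0.3 -0.2] rot deg(tool) [-0.1  0.   0.2] shift cm [ 0.53 -0.96 12.59]
```

View pics/z2.png

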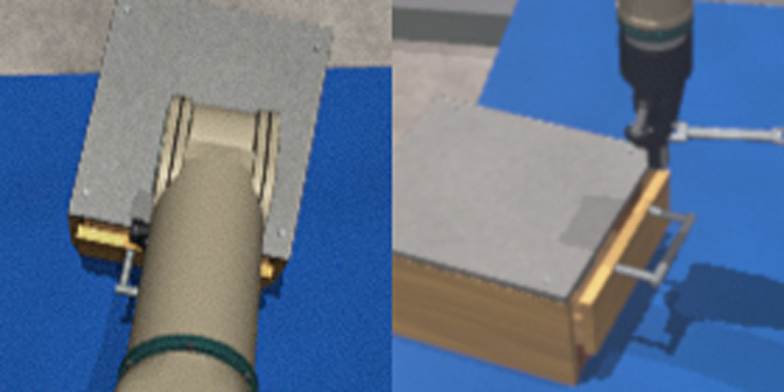

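The gripper hangs above the handle gap (side crop, fingertip at about (657,165)); the arm hides the handle from the top view. Next I correct the offset and descend in stages, watching the force.

Emit:
{"op": "move_arm", "data": {"targets": "-1 0.5 -0.9 2 0 0 0; -1 0 0 3 0 0 0; -1 0 0 2 0 0 0; -1 0 0 0 0 0 0; -1 0 0 0 0 0 0"}}

```text
clock: 3.15
eef_pos: [635.0, -94.1, 160.8]
tool_rot: [3.141, 0.002, -0.233]
force: [1.4, 0.0, 1.0]
width: -0.3
gripper_force: 0.0
```

Emit:
{"op": "move_arm", "data": {"targets": "-1 0 0 1.2 0 0 0; -1 0 0 1.2 0 0 0; -1 0 0 0 0 0 0; -1 0 0 0 0 0 0"}}

```text
clock: 3.48
eef_pos: [635.9, -92.7, 136.9]
tool_rot: [3.141, 0.001, -0.232]
force: [-0.1, -0.5, 0.7]
width: 0.2
gripper_force: 0.0
```

```bash
python3 -c "
from h import *
go([637.4,-90,105],-.231)
s=cams.get_image('side')
cv2.imwrite('pics/z3.png',cv2.resize(s['color'][100:220,190:310],None,fx=4,fy=4,interpolation=2)[:,:,::-1])"
```

```text
tcp [635.9 -92.7 136.9] t 3.48 F [-0.1 -0.5  0.7] rot deg(tool) [ 0.   0.1 -0. ] shift cm [ 0.09 -0.3   3.19]
```

View pics/z3.png

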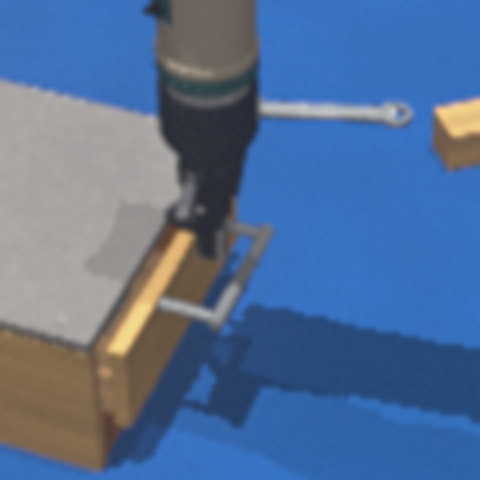

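The fingertip (about (213,255) in the crop) is between the panel and the bar, just above bar height, with no contact force. I go on down and then pull.

Emit:
{"op": "move_arm", "data": {"targets": "-1 -0.2 -0.2 1 0 0 0; -1 0 0 1.2 0 0 0; -1 0 0 1 0 0 0; -1 0 0 0 0 0 0; -1 0 0 0 0 0 0"}}

```text
clock: 3.95
eef_pos: [634.0, -90.1, 104.0]
tool_rot: [3.141, 0.002, -0.231]
force: [0.7, -0.3, 0.4]
width: -0.3
gripper_force: 0.0
```

Emit:
{"op": "move_arm", "data": {"targets": "-1 -1 0 0 0 0 0; -1 -1 0 0 0 0 0; -1 -1 0 0 0 0 0; -1 -1 0 0 0 0 0; -1 -1 0 0 0 0 0"}}

```text
clock: 4.37
eef_pos: [587.9, -79.2, 106.0]
tool_rot: [-3.141, -0.005, -0.232]
force: [2.8, -0.5, -1.7]
width: -0.1
gripper_force: 1.6
```

Emit:
{"op": "move_arm", "data": {"targets": "-1 -1.2 0 0 0 0 0; -1 -1.2 0 0 0 0 0; -1 -1.2 0 0 0 0 0; -1 -1.2 0 0 0 0 0; -1 -1.2 0 0 0 0 0"}}

```text
clock: 4.78
eef_pos: [529.8, -65.2, 106.1]
tool_rot: [-3.141, -0.005, -0.232]
force: [3.8, -1.0, -3.2]
width: 0.0
gripper_force: 1.7
```

Emit:
{"op": "move_arm", "data": {"targets": "-1 -0.8 0 0 0 0 0; -1 -0.8 0 0 0 0 0; -1 -0.8 0 0 0 0 0; -1 -0.5 0 0 0 0 0; -1 0 0 0 0 0 0"}}

```text
clock: 5.2
eef_pos: [498.0, -58.0, 105.4]
tool_rot: [3.142, 0.002, -0.231]
force: [0.3, 0.0, -0.7]
width: -0.0
gripper_force: 0.0
```

Emit:
{"op": "move_arm", "data": {"targets": "-1 -0.4 0 0 0 0 0; -1 -0.4 0 0 0 0 0; -1 0 0 0 0 0 0"}}

```text
clock: 5.45
eef_pos: [492.5, -56.8, 105.4]
tool_rot: [3.142, -0.002, -0.232]
force: [5.5, -0.0, -1.4]
width: 0.0
gripper_force: 2.1
```

Emit:
{"op": "move_arm", "data": {"targets": "-1 -0.4 0 0 0 0 0; -1 0 0 0 0 0 0; -1 0 0 0 0 0 0"}}

```text
clock: 5.7
eef_pos: [492.5, -56.7, 105.8]
tool_rot: [-3.141, -0.009, -0.232]
force: [10.1, -2.9, -5.5]
width: -0.3
gripper_force: 5.1
```

Emit:
{"op": "move_arm", "data": {"targets": "-1 -0.4 0 0 0 0 0; -1 0 0 0 0 0 0; -1 0 0 0 0 0 0"}}

```text
clock: 5.95
eef_pos: [492.5, -56.7, 106.3]
tool_rot: [-3.141, -0.017, -0.232]
force: [16.2, -4.6, -10.3]
width: 0.2
gripper_force: 8.2
```

The tray is at its stop: force rises with no motion. Back off, lift, and clear the view.

Emit:
{"op": "move_arm", "data": {"targets": "-1 0.8 0 0 0 0 0; -1 0.8 0 0 0 0 0; -1 0 0 0 0 0 0; -1 0 0 2 0 0 0; -1 0 0 -3 0 0 0"}}

```text
clock: 6.37
eef_pos: [491.9, -57.6, 105.2]
tool_rot: [3.137, 0.023, -0.231]
force: [4.0, -0.4, -4.6]
width: 0.4
gripper_force: 1.7
```

Emit:
{"op": "move_arm", "data": {"targets": "-1 0.4 0 0 0 0 0; -1 0 0 0 0 0 0; -1 0 0 0 0 0 0"}}

```text
clock: 6.62
eef_pos: [503.0, -59.1, 115.5]
tool_rot: [-3.141, 0.0, -0.231]
force: [-0.6, -0.4, -0.6]
width: 0.4
gripper_force: 0.0
```

```bash
python3 -c "
from h import *
go([500,-58.6,230],-.231);print(read_state()['qpos'].round(2))"
```

```text
tcp [503.  -59.1 115.5] t 6.62 F [-0.6 -0.4 -0.6] rot deg(tool) [-0.  0. -0.] shift cm [-3.100e-01  1.000e-02 -1.145e+01]
[-0.02  0.61  0.12  2.02 -0.13  0.52 -1.61]
```

Emit:
{"op": "move_arm", "data": {"targets": "-1 0 0 -3 0 0 0; -1 0 0 -3 0 0 0; -1 0 0 -3 0 0 0; -1 0 0 -3 0 0 0; 1 0 3 0 0 0 0"}}

```text
clock: 7.03
eef_pos: [500.9, -82.9, 240.6]
tool_rot: [-3.136, -0.01, -0.222]
force: [2.0, 0.1, -0.5]
width: 10.7
gripper_force: 0.0
```

Emit:
{"op": "move_arm", "data": {"targets": "1 0 4 0 0 0 0; 1 0 4 0 0 0 0; 1 0 4 0 0 0 0; 1 0 4 0 0 0 0; 1 0 4 0 0 0 0"}}

```text
clock: 7.45
eef_pos: [449.2, -284.2, 235.7]
tool_rot: [-3.141, -0.0, -0.231]
force: [0.2, 0.3, -0.3]
width: 72.1
gripper_force: 0.0
```

Emit:
{"op": "move_arm", "data": {"targets": "1 0 2 0 0 0 -6.9; 1 0 0 0 0 0 -6.9; 1 0 0 0 0 0 -6.9; 1 0 0 0 0 0 -6.9; 1 0 0 0 0 0 -6.9"}}

```text
clock: 7.87
eef_pos: [445.1, -302.2, 235.4]
tool_rot: [-3.141, 0.0, 0.376]
force: [0.1, -0.1, 0.3]
width: 85.1
gripper_force: 0.0
```

Emit:
{"op": "move_arm", "data": {"targets": "1 0 0 0 0 0 -6.9; 1 0 0 0 0 0 -6.9; 1 0 0 0 0 0 -6.9; 1 0 0 0 0 0 -6.9; 1 0 0 0 0 0 -6.9"}}

```text
clock: 8.28
eef_pos: [445.2, -302.0, 235.5]
tool_rot: [-3.141, 0.0, 0.979]
force: [-0.2, -0.5, -0.5]
width: 85.3
gripper_force: 0.0
```

Emit:
{"op": "move_arm", "data": {"targets": "1 0 0 0 0 0 -6.9; 1 0 0 0 0 0 -6.9; 1 0 0 0 0 0 -6.9; 1 0 0 0 0 0 0; 1 0 0 0 0 0 0"}}

```text
clock: 8.7
eef_pos: [445.4, -302.3, 235.4]
tool_rot: [-3.141, -0.0, 1.331]
force: [-0.3, 1.5, -0.4]
width: 85.5
gripper_force: 0.0
```

```bash
python3 -c "
from h import *
go([500,-58.6,230],np.pi/2-.231);print(read_state()['qpos'].round(2))
d=cams.get_image('top');s=cams.get_image('side')
cv2.imwrite('pics/top4.png',d['color'][:,:,::-1]);cv2.imwrite('pics/side4.png',s['color'][:,:,::-1])
cv2.imwrite('pics/z4.png',cv2.resize(np.hstack([d['color'][150:250,225:325],s['color'][120:220,200:300]]),None,fx=4,fy=4,interpolation=2)[:,:,::-1])"
```

```text
tcp [ 445.4 -302.3  235.4] t 8.7 F [-0.3  1.5 -0.4] rot deg(tool) [-0.  -0.  -0.5] shift cm [24.97 -0.49  0.55]
[ 0.71  0.47 -0.24  1.82  0.14  0.87  0.16]
```

View pics/z4.png

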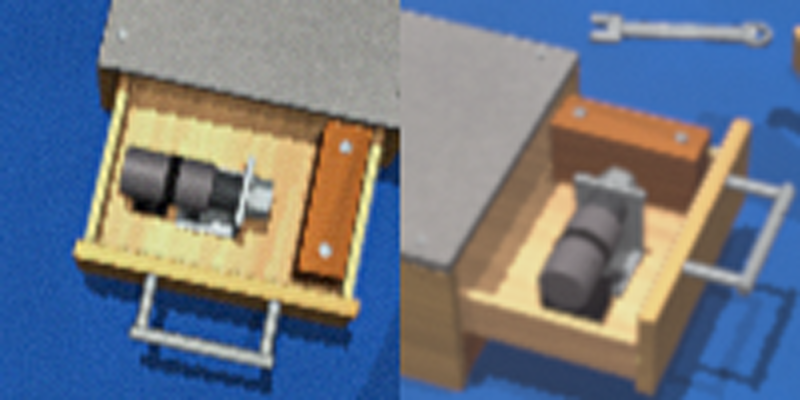

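The top crop shows the open tray: bracket top edge from about (251,157) to (240,225), bolt head around (260,200), timber face edge from (325,125) to (297,275), handle bar (137,333) to (270,360).

```bash
python3 - <<'E'
from h import *
d=cams.get_image('top')
p=np.array([678.8,-99.7]);a=-.231;c,s=np.cos(a),np.sin(a)
def L(px,z):
    P=onz(d,np.array(px)/4+[225,150],z)[:,:2];q=P-p;return np.c_[P,q@[c,s],q@[-s,c]].round(1)
print("bracket",L([[251,157],[240,225]],131))
print("timber",L([[325,125],[297,275]],129))
print("handle",L([[137,333],[270,360]],125))
print("head", L([[272,183],[265,218],[262,200]],124))
print("panel out top edge", L([[77,262],[355,320]],133))
print("top front corners", L([[101,65]],150))
hsv=cv2.cvtColor(d['color'],cv2.COLOR_RGB2HSV)
# timber mask (reddish-brown) contour
m=((hsv[...,0]<14)&(hsv[...,1]>150)&(hsv[...,2]>120)).astype(np.uint8);m[:150]=0;m[:,:290]=0;m[225:]=0;m[:,325:]=0
k=max(cv2.findContours(m,0,1)[0],key=cv2.contourArea);r=cv2.minAreaRect(k);print(cv2.contourArea(k))
print("timber rect",L((cv2.boxPoints(r)-[225,150])*4,129))
print(hsv[197:205,284:296,2]);print(hsv[197:205,284:296,1])
E
```

```text
bracket [[ 633.9  -96.9  -44.3   -7.6]
 [ 576.3  -85.8 -103.   -10. ]]
timber [[ 660.6 -160.3   -3.8  -63.2]
 [ 533.6 -131.7 -134.   -64.4]]
handle [[ 488.6    1.7 -208.3   55.2]
 [ 464.2 -107.1 -207.2  -56.4]]
head [[ 612.7 -114.3  -61.   -29.4]
 [ 583.  -107.4  -91.5  -29.4]
 [ 598.4 -105.4  -77.   -24. ]]
panel out top edge [[ 547.7   50.2 -162.   115.9]
 [ 494.9 -177.3 -161.2 -117.6]]
top front corners [[711.3  27.2   2.6 131. ]]
289.0
timber rect [[ 540.1 -131.3 -127.8  -62.5]
 [ 666.  -161.3    1.7  -62.9]
 [ 657.5 -198.5    1.8 -101. ]
 [ 531.9 -167.8 -127.4  -99.9]]
[[ 72 120 215 179 171 211 206 185 185 206 222 225]
 [ 90 166 220 191 201 220 222 229 225 221 227 222]
 [ 86 197 195 199 199 218 216 222 210 193 222 228]
 [ 67 219 154 185 218 220 225 217 193 184 216 226]
 [ 82 217 116 142 184 191 208 209 178 221 223 226]
 [133 217  96  91 108 110 153 159 141 217 227 221]
 [200 198  93  77  81  78  85  85 127 221 224 224]
 [228 176 103  95  88  87  93  91 143 223 223 225]]
[[ 25  11   5  14  15  11  10  15  21  83 113 116]
 [ 37  12  10  11  11   8  14  17  14  77 115 119]
 [ 24  10  12  13   8  12   9  13  12  99 113 113]
 [ 15  13  13  15   8  13  16  12   8 109 120 113]
 [ 12   9  20  16  10   9  15  18  26 106 121 112]
 [ 15   8  11   8  21  14  10  22  78 122 117 115]
 [ 11  13  22   3   9  20  18   9 118 119 118 115]
 [ 10   7  47  94  55  38  47  56 123 118 112 107]]
```

Emit:
{"op": "move_arm", "data": {"targets": "0.4 3.5 0.9 0 0 0 -0.5; 0.4 3.5 0.9 0 0 0 0; 0.4 3.5 0.9 0 0 0 0; 0.4 3.5 0.9 0 0 0 0; 0.4 0 0.9 0 0 0 0"}}

```text
clock: 9.27
eef_pos: [524.5, -167.1, 235.8]
tool_rot: [3.141, -0.006, 1.353]
force: [-0.2, 1.2, -0.3]
width: 60.2
gripper_force: 0.0
```

```bash
python3 -c "
from h import *
go([599.2,-110.7,180],np.pi/2-.231)"
```

```text
tcp [ 524.5 -167.1  235.8] t 9.27 F [-0.2  1.2 -0.3] rot deg(tool) [ 0.  -0.3  0.7] shift cm [7.09 6.07 5.63]
```

Emit:
{"op": "move_arm", "data": {"targets": "0.4 2.3 2 0 0 0 0; 0.4 2.3 2 1 0 0 0; 0.4 2.3 2 2 0 0 0; 0.4 0 0 2 0 0 0; 0.4 0 0 0 0 0 0"}}

```text
clock: 9.68
eef_pos: [594.3, -120.6, 181.4]
tool_rot: [-3.135, -0.0, 1.345]
force: [-1.5, 0.2, -0.6]
width: 59.5
gripper_force: 0.0
```

Emit:
{"op": "move_arm", "data": {"targets": "0.4 0 0 0 0 0 0; 0.4 0 0 0 0 0 0"}}

```text
clock: 9.85
eef_pos: [595.5, -124.2, 186.1]
tool_rot: [3.141, 0.001, 1.341]
force: [1.2, -0.6, -0.1]
width: 59.7
gripper_force: 0.0
```

```bash
python3 -c "
from h import *
go([599.2,-110.7,180],np.pi/2-.231)"
```

```text
tcp [ 595.5 -124.2  186.1] t 9.85 F [ 1.2 -0.6 -0.1] rot deg(tool) [0.  0.1 0.1] shift cm [1.39 0.05 0.61]
```

Emit:
{"op": "move_arm", "data": {"targets": "0.4 1.3 0 0.6 0 0 0; 0.4 0 0 0 0 0 0; 0.4 0 0 0 0 0 0"}}

```text
clock: 10.1
eef_pos: [598.9, -109.1, 180.0]
tool_rot: [3.141, -0.001, 1.344]
force: [-0.5, 0.1, 0.2]
width: 59.6
gripper_force: 0.0
```

```bash
python3 -c "
from h import *
go([599.2,-110.7,89],np.pi/2-.231)
d=cams.get_image('top');s=cams.get_image('side')
cv2.imwrite('pics/z5.png',cv2.resize(np.hstack([d['color'][150:250,225:325],s['color'][100:200,200:300]]),None,fx=4,fy=4,interpolation=2)[:,:,::-1])"
```

```text
tcp [ 598.9 -109.1  180. ] t 10.1 F [-0.5  0.1  0.2] rot deg(tool) [ 0.  -0.   0.2] shift cm [-0.15  0.05  9.1 ]
```

View pics/z5.png

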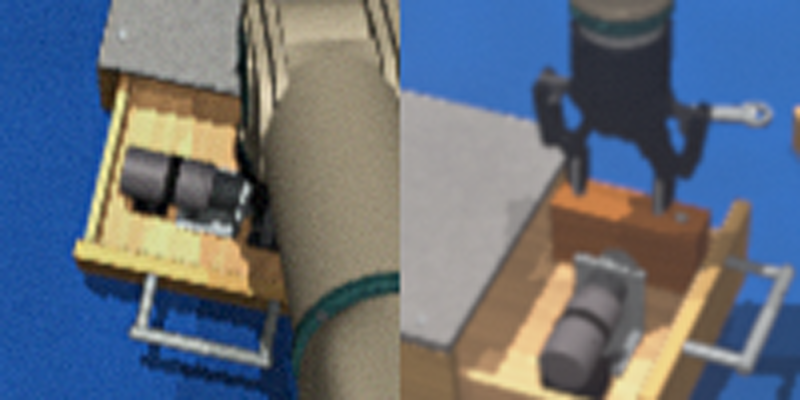

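The open fingers (side crop, tips at (578,195) and (660,205)) straddle the bracket/head column near (615,255). Descending in steps and watching the force.

Emit:
{"op": "move_arm", "data": {"targets": "0.4 -0.15 0.05 1.5 0 0 0; 0.4 0 0 1.5 0 0 0; 0.4 0 0 1 0 0 0; 0.4 0 0 0 0 0 0; 0.4 0 0 0 0 0 0"}}

```text
clock: 10.62
eef_pos: [598.7, -111.9, 139.1]
tool_rot: [-3.141, 0.0, 1.343]
force: [0.8, 0.2, 0.9]
width: 59.7
gripper_force: 0.0
```

Emit:
{"op": "move_arm", "data": {"targets": "0.4 0 0 1 0 0 0; 0.4 0 0 1 0 0 0; 0.4 0 0 0 0 0 0; 0.4 0 0 0 0 0 0"}}

```text
clock: 10.95
eef_pos: [598.4, -111.7, 118.6]
tool_rot: [-3.14, 0.0, 1.343]
force: [-0.3, -0.2, 0.6]
width: 59.5
gripper_force: 0.0
```

```bash
python3 -c "
from h import *
go([599.2,-110.7,89],np.pi/2-.231)"
```

```text
tcp [ 598.4 -111.7  118.6] t 10.95 F [-0.3 -0.2  0.6] rot deg(tool) [-0.1  0.   0.2] shift cm [0.12 0.06 2.96]
```

Emit:
{"op": "move_arm", "data": {"targets": "0.4 0.1 0.05 1 0 0 0; 0.4 0 0 1 0 0 0; 0.4 0 0 1 0 0 0; 0.4 0 0 0 0 0 0; 0.4 0 0 0 0 0 0"}}

```text
clock: 11.37
eef_pos: [598.9, -110.8, 88.2]
tool_rot: [-3.139, 0.0, 1.343]
force: [0.0, 0.3, -0.2]
width: 59.8
gripper_force: 0.0
```

```bash
python3 -c "
from h import *
go([599.2,-110.7,89],np.pi/2-.231)
s=cams.get_image('side');d=cams.get_image('top')
cv2.imwrite('pics/z6.png',cv2.resize(np.hstack([d['color'][150:250,225:325],s['color'][110:210,200:300]]),None,fx=4,fy=4,interpolation=2)[:,:,::-1])"
```

```text
tcp [ 598.9 -110.8   88.2] t 11.37 F [ 0.   0.3 -0.2] rot deg(tool) [-0.1  0.   0.2] shift cm [ 0.02  0.03 -0.08]
```

View pics/z6.png

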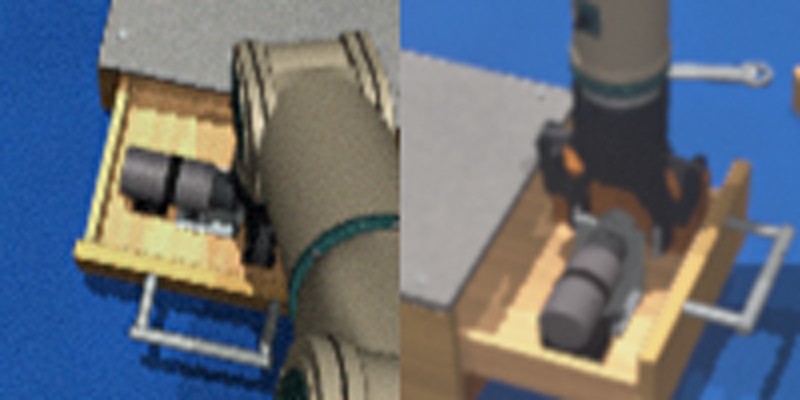

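The fingers sit either side of the bracket and head with no contact. Closing in stages.

Emit:
{"op": "move_arm", "data": {"targets": "0 0 0 0 0 0 0; 0 0 0 0 0 0 0; -0.05 0 0 0 0 0 0"}}

```text
clock: 11.72
eef_pos: [599.9, -111.0, 89.8]
tool_rot: [3.141, -0.0, 1.343]
force: [0.3, -0.5, -1.0]
width: 40.3
gripper_force: 0.0
```

Emit:
{"op": "move_arm", "data": {"targets": "-0.5 0 0 0 0 0 0; -0.5 0 0 0 0 0 0; -0.5 0 0 0 0 0 0"}}

```text
clock: 11.97
eef_pos: [601.1, -111.3, 90.2]
tool_rot: [3.138, -0.0, 1.343]
force: [2.6, -1.4, 2.8]
width: 31.0
gripper_force: 59.1
```

Gripped at 31 mm with 59 N. I pull slightly outward to confirm the tray is at its stop, and watch that it stays steady.

Emit:
{"op": "move_arm", "data": {"targets": "-0.5 0 -0.2 0 0 0 0; -0.5 0 0 0 0 0 0; -0.5 0 0 0 0 0 0; -0.5 0 0 0 0 0 0; -0.5 0 0 0 0 0 0"}}

```text
clock: 12.38
eef_pos: [601.0, -111.2, 90.2]
tool_rot: [3.135, -0.001, 1.342]
force: [7.1, -2.8, -0.3]
width: 31.2
gripper_force: 59.7
```

Emit:
{"op": "move_arm", "data": {"targets": "-0.5 0 0 0 0 0 0; -0.5 0 0 0 0 0 0; -0.5 0 0 0 0 0 0; -0.5 0 0 0 0 0 0; -0.5 0 0 0 0 0 0"}}

```text
clock: 12.8
eef_pos: [601.1, -111.2, 90.2]
tool_rot: [3.135, -0.001, 1.342]
force: [6.1, -2.6, -1.2]
width: 31.1
gripper_force: 59.7
```

```bash
python3 -c "
from h import *
go([599.2,-110.7,89],np.pi/2-.231)
s=read_state();print(s['torque'],s['width'],s['gripper_force'])
s=cams.get_image('side');d=cams.get_image('top')
cv2.imwrite('pics/z7.png',cv2.resize(np.hstack([d['color'][150:250,225:325],s['color'][110:210,200:300]]),None,fx=4,fy=4,interpolation=2)[:,:,::-1])"
```

```text
tcp [ 601.1 -111.2   90.2] t 12.8 F [ 6.1 -2.6 -1.2] rot deg(tool) [ 0.4 -0.   0.2] shift cm [ 0.01 -0.19  0.12]
[-0.43448092 -1.40331886 -0.03022247] 31.08747665654816 59.72455948591232
```

View pics/z7.png

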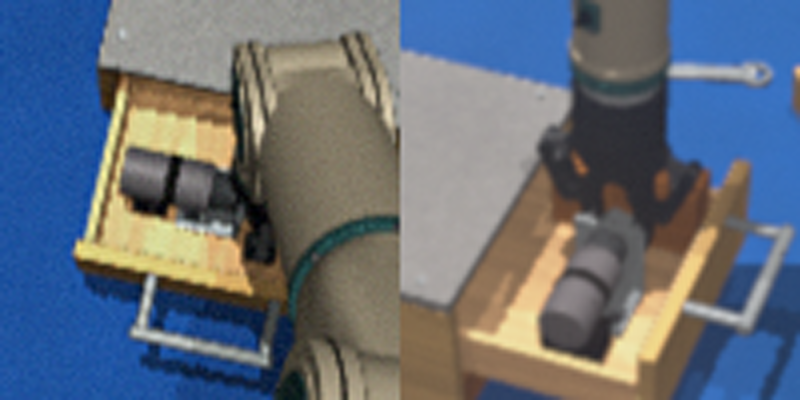

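The fingers hold the head, the handle is unmoved at (137–270, 333–360), and width, force and pose are all steady. Handing in.

```bash
python3 -c "
from h import *
print(order.finish_job())"
```

```text
the job is handed in; nothing more can be done
None
```

I pulled the tray out to its stop and handed the job in at about 13 s with both fingers gripping the bolt head (about 60 N, above the suggested 20–50 N, because the grip force is fixed). The opening held at 31 mm for the last 0.8 s, so the bolt appears stopped; I touched none of the things lying about.

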